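# Check the bur box on the height gauge

## Robot

A 7-joint arm with a two-finger parallel gripper is mounted at the origin on a cart in front of the work surface, level with it; the furniture and walls round the work are solid. World frame = base frame: x ahead of the robot, y to its left, z up, the work surface at z = 0. Lengths are in m, angles in degrees, forces in N, time in s.
With the tool pointing down it reaches from about 0.425 to 0.875 m from the base axis. Payload 4.7 kg.
Tool frame: the origin (TCP) lies between the finger pads; the fingertips stand 8 mm ahead of it and the grasp point (between the pads) lies 11 mm behind it; z points along the fingers, y is the line along which they close (so a half turn about z gives the same grasp; the last joint's range is limited). The gripper opens to 87 mm and grips with 3 to 60 N. Pads are 19 mm wide; open, the fingers measure 117 mm over their backs; the gripper's body (75 mm by 190 mm) begins 51 mm behind the grasp point.
Start: joints at [-67.546, 18.392, -4.016, 83.108, 1.295, 78.541, -3.26], TCP at [0.24, 0.604, 0.231] pointing down, gripper open.
Joint ranges: [-163.93, 163.93], [-17.29, 119.83], [-79.2, 71.16], [3.27, 140.29], [-89.18, 269.18], [5.43, 117.66], [-154.24, 154.24]. Speed limits (degrees/s): [147.25, 147.25, 180, 180, 180, 180, 180].

## Interface

Orientations are given as [roll, pitch, yaw] about the fixed x, y, z axes, in that order (R = Rz(yaw) Ry(pitch) Rx(roll)).
In Python, from cell import env, viewer gives the robot as it stands. The module is installed in compiled form; this text tells all that it offers.
- The arm moves only by the tool arm_command, never from a script. Its argument "series" is a list of rows, each a list of 2 entries, a list of its own where there are three numbers: the shift along the tool's x, y, z in mm, then the turn about the tool's z in rad. A call has exactly 5 rows; each row is the pose to reach, as a shift and turn from the pose commanded when the call began, along the tool's axes at that moment; what a row does not reach only later rows make up. A row lasts 1/10 s, in which the tool goes at most 50 mm and 8.59 degrees, less where a joint would pass 70% of its speed; a pose out of reach is approached as far as the arm can. A call with a gripper value outside its range is refused whole. "grip" is the gripper command: -1 is fully open, 1 is shut, values between are in proportion, set as the call begins (left out, the last holds). The fingers move at their own pace and stop on an object; "grip_force" is the grip in N (left out, the last holds). Time passes only in rows, so rows that repeat a pose let the fingers close, or fill a call up. It gives the time, the measured TCP pose, the force, the opening and the grip force at its end, in the units of the state.
- env.get_obs(): the state, without advancing time (a new reading comes with each control period).
- viewer.read_camera(name): name is "scene" or "top"; returns (picture, depth): 400x640x3 uint8, blue, green, red; 400x640 float32, m along the optical axis (not along the pixel's ray), 0 where there is no reading.
- viewer.calibration(name): a dict with "K" (3x3 intrinsics, pixels), "T" (4x4, takes a point from camera to world coordinates). Camera axes: x right, y up, looking along -z (the intrinsics and any distortion apply to the point x, -y, -z); pixel columns grow to the right and rows downward; lengths in m; the calibration is good to about 2 mm. A picture is of the moment at which its call begins. calibration takes no time and is no camera call.
- env.sign_off(): hands the job in; it is judged then, once.
The state is a dict: "time_s": time; "qpos": joint angles; "joint_velocities": joint speeds; "effort": joint torques, N m; "tool_pos": TCP position; "tool_rot": TCP orientation; "force": force on the tool from outside, world axes, zero at the start; "wrist_torque": the same for the moment, N m; "grip_width": finger opening in m; "grasp_force": force on a finger pad.
Only numpy, scipy, OpenCV 4.12 (cv2) and the standard library are available. Lean on these libraries where they do the work, as an engineer would, in place of code of your own. Each camera call takes 0.05 s, during which the arm holds its last target. There are 200 camera calls.

## Task

The bur box has to fit a low steriliser slot, so check it on the height gauge: push the blue bur box with the clear lid along the bench, without lifting it, under the yellow bar until the bar stands over the middle of the box. Leave it there flat on the bench and pointing straight through the gauge, and do not disturb the cream wax box.

Things in the scene. Friction and masses are not known exactly. Their poses are not given: they have to be found in the camera images.
- bur_box_center (a point): Centre (half-way up) of the bur box: blue base with upright burs, nearly invisible clear lid, fixed shut; 56 (x) by 106 (y) by 47 mm high, 0.16 kg, loose. y is its length, end faces flat and upright. It starts on the gauge's +y side, its length within 6 degrees of the gauge's y axis, within 20 mm of its middle line, near end 70 mm or more short of the bar.
- bar_mid (a point): Middle of the underside of the yellow bar of the height gauge (fixed), 55 mm above the bench. x runs along the bar, y level through the gauge (the box goes through towards -y). Bar 14 mm wide in y, top at 65 mm, screw heads to 68 mm. Opening 130 mm wide between the feet (46 mm long in y, 8 mm high) of the two posts; 198 mm over the feet; bare bench between them.
- wax_box: Cream cardboard box of wax sheets with a red and white label on top, 73 mm (x) by 135 mm (y) by 35 mm high, lying on the bench just right of the gauge (another like it, at the far back right, is fixed); a bystander. Origin at the centre of its underside.
Not all that is in view belongs to the job. What is shaped like the part that bears bur_box_center but turquoise is not meant.

How it is judged:
By the outcome, as a careful person would: the job done as asked, in the order asked, and still so for the second after the job is handed in, with the robot touching nothing.
It also fails if it takes over 38 s, if anything falls off the work surface, if the arm or the gripper's body presses on something with over 40 N, if the wrist force passes 120 N, or if a joint passes its speed limit or range.

## Working session

There is one attempt and no reset: what is moved stays moved. The work goes in short steps, Python scripts to look and compute and a tool call to move; the robot and the scene stay as the last step left them, time stands still between calls to the robot, and variables do not carry over. Pictures are saved under pics/ and viewed, at most 10 in all, crops included, and the job is handed in when it is done.

Besides the shell and the picture viewer there is one more tool, called after "Emit:" as name(argument=value, ...), one argument or row to a line, values as JSON. arm_command: Moves the arm, as the interface text tells. Its arguments: {"type":"object","properties":{"series":{"type":"array"},"grip":{"type":"number"},"grip_force":{"type":"number"}},"required":["series"]}

```bash
mkdir -p pics
cat > h.py <<'E'
import numpy as np, cv2
from cell import env, viewer
def cloud(name):
    im,d=viewer.read_camera(name); c=viewer.calibration(name); K,T=c["K"],np.array(c["T"])
    v,u=np.mgrid[:400,:640]
    P=np.stack([(u-K[0][2])/K[0][0]*d,-(v-K[1][2])/K[1][1]*d,-d],-1)
    W=P@T[:3,:3].T+T[:3,3]; W[d==0]=np.nan
    return im,d,W
E
python3 - <<'E'
from h import *
for n in("scene","top"):
    im,d,W=cloud(n); cv2.imwrite(f"pics/{n}0.png",im); np.savez(f"{n}0.npz",im=im,d=d,W=W)
    c=viewer.calibration(n);print(n,{k:np.round(v,3).tolist() if not isinstance(v,str) else v for k,v in c.items()})
o=env.get_obs();print(o)
E
```

```text
scene {'K': [[491.988, 0.0, 324.782], [0.0, 491.988, 214.719], [0.0, 0.0, 1.0]], 'T': [[0.686, 0.39, -0.614, -0.117], [-0.728, 0.371, -0.577, -0.696], [0.003, 0.842, 0.539, 0.593], [0.0, 0.0, 0.0, 1.0]]}
top {'K': [[492.444, 0.0, 323.938], [0.0, 492.444, 196.544], [0.0, 0.0, 1.0]], 'T': [[0.026, 0.995, -0.098, 0.395], [-1.0, 0.027, 0.003, -0.128], [0.006, 0.098, 0.995, 1.126], [0.0, 0.0, 0.0, 1.0]]}
{'time_s': 0.1, 'qpos': array([-67.54491591,  18.43522214,  -4.01556631,  83.16874457,
         1.29409682,  78.53983788,  -3.26053378]), 'joint_velocities': array([-0.05643528, -0.10740809, -0.07717255, -0.24203161,  0.00667583,
        0.02223617, -0.02428382]), 'effort': array([ 2.42925125e-04, -4.92571771e+01, -4.05587945e-01, -3.13397849e+01,
       -6.41003600e-02,  3.95761861e-02,  7.17098010e-05]), 'tool_pos': array([0.23964055, 0.60369309, 0.22955892]), 'tool_rot': array([-1.79901377e+02,  4.54779892e-03,  1.58353852e+02]), 'force': array([ 1.01161706, -0.18573046, -0.78828138]), 'wrist_torque': array([ 0.01491652, -0.01229944, -0.00509644]), 'grasp_force': 0.0, 'grip_width': 0.0874058434191913}
```

View pics/scene0.png

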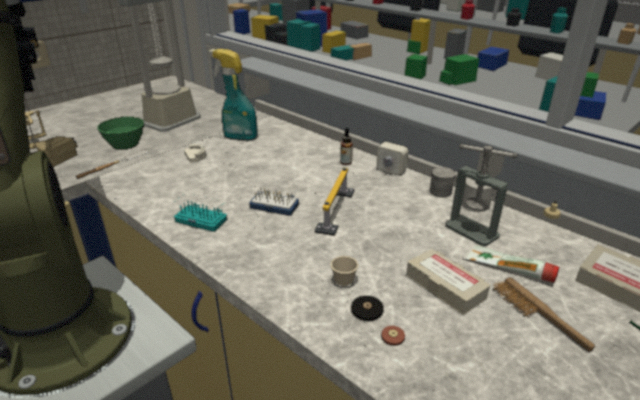

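View pics/top0.png

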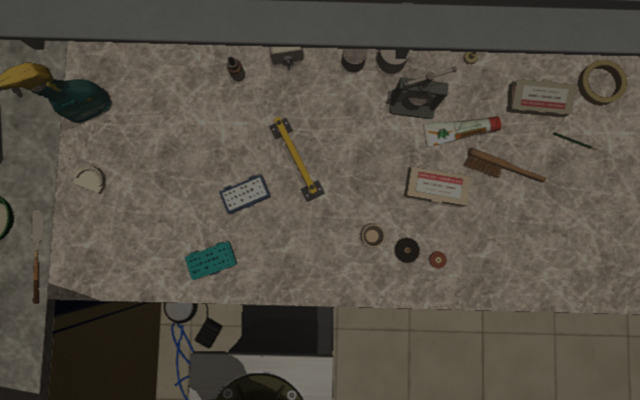

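The two candidates in the top picture are a dark-blue box with a clear lid at (245,194) and a turquoise one at (211,260). The blue one fits: it is blue and lies on the gauge's +y side in line with the opening. The gauge bar runs from (281,126) to (313,190), and the wax box is at (437,186). I'll confirm the box in a crop and measure.

Run:
```python
from h import *
z=np.load("top0.npz"); im,W=z["im"],z["W"]
cv2.imwrite("pics/crop1.png",cv2.resize(im[100:280,175:345],None,fx=3.3,fy=3.3,interpolation=cv2.INTER_CUBIC))
print("bench z",np.nanmedian(W[210:230,150:200,2]))
hsv=cv2.cvtColor(im,cv2.COLOR_BGR2HSV)
v,u=np.mgrid[:400,:640]
reg=lambda a,b,c,d:(u>=a)&(u<b)&(v>=c)&(v<d)
yel=reg(265,330,110,205)&(hsv[...,0]>15)&(hsv[...,0]<33)&(hsv[...,1]>130)&(hsv[...,2]>90)
P=W[yel];print("bar n",yel.sum(),"z pct",np.nanpercentile(P[:,2],[5,50,95]))
P=P[abs(P[:,2]-.065)<.008];r=cv2.minAreaRect((P[:,:2]*1000).astype(np.float32));print("bar",r)
g=reg(265,330,110,205)&(W[...,2]>.004)
r=cv2.minAreaRect((W[g][:,:2]*1000).astype(np.float32));print("gauge",r)
b=reg(212,276,165,222)&(W[...,2]>.006)
P=W[b];print("box n",b.sum(),"z",np.nanpercentile(P[:,2],[5,25,50,75,95,99]))
r=cv2.minAreaRect((P[:,:2]*1000).astype(np.float32));print("box",r)
for nm,a in(("wax",(400,475,160,210)),("turq",(180,242,235,285))):
    m=reg(*a)&(W[...,2]>.01);print(nm,cv2.minAreaRect((W[m][:,:2]*1000).astype(np.float32)),np.nanpercentile(W[m][:,2],[50,95]))
```

```text
bench z -0.00022494966870678645
bar n 447 z pct [0.05989651 0.06458248 0.06822862]
bar ((590.7073974609375, -65.20378875732422), (183.86334228515625, 12.783519744873047), 28.11963653564453)
gauge ((596.3277587890625, -67.23924255371094), (220.1237335205078, 148.42295837402344), 2.205659866333008)
box n 1194 z [0.01293663 0.01567742 0.01756315 0.0194803  0.03385261 0.04535282]
box ((506.50201416015625, 58.6149787902832), (134.74220275878906, 92.67115020751953), 89.0704574584961)
wax ((550.95947265625, -393.4714050292969), (151.72955322265625, 108.0300521850586), 85.01457977294922) [0.0350021  0.03861999]
turq ((354.47698974609375, 120.45759582519531), (62.43606948852539, 105.8989486694336), 20.786161422729492) [0.01758658 0.03068934]
```

View pics/crop1.png

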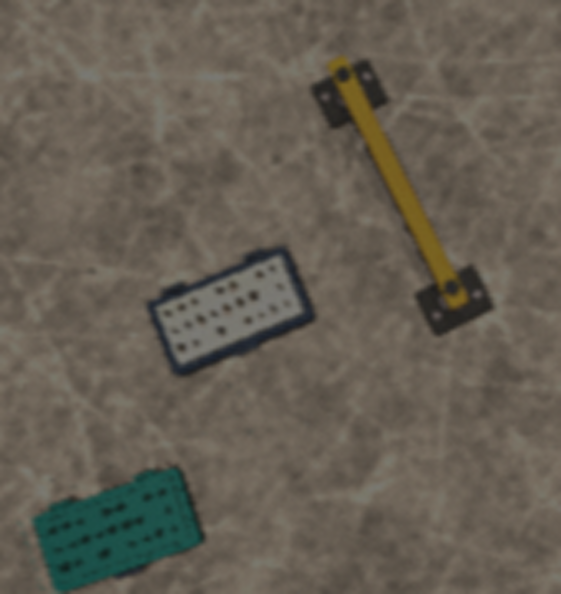

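The crop shows the blue-rimmed box with the clear lid and hinges, its outline at about crop (230,310). The turquoise one, at crop (120,530), is the decoy. Next I'll refine the box pose and the gauge frame.

```bash
cat >> h.py <<'E'
def rect(P):
    (c,(w,h),a)=cv2.minAreaRect((P*1000).astype(np.float32))
    if w<h: w,h,a=h,w,a+90
    return np.array(c),w,h,(a+90)%180-90   # long-axis angle
def plane(name,pts,z):
    c=viewer.calibration(name);K,T=np.array(c["K"]),np.array(c["T"])
    p=np.c_[pts,np.ones(len(pts))]@np.linalg.inv(K).T*[1,-1,-1]
    d=p@T[:3,:3].T; o=T[:3,3]; return (o+d*((z-o[2])/d[:,2])[:,None])[:,:2]
def box(im,W,c,r=.075):
    # base of bur box: raised pixels near c, opened to drop stray depth
    m=((W[...,2]>.009)&(W[...,2]<.03)&(np.hypot(W[...,0]-c[0],W[...,1]-c[1])<r)).astype(np.uint8)
    m=cv2.morphologyEx(m,cv2.MORPH_OPEN,np.ones((9,9)))   # also drops hinges
    n,l,s,_=cv2.connectedComponentsWithStats(m); m=l==1+s[1:,4].argmax()
    return m,W[m]
E
python3 - <<'E'
from h import *
z=np.load("top0.npz"); im,W=z["im"],z["W"]
m,P=box(im,W,(.5065,.0586)); print(m.sum(),np.percentile(P[:,2],[5,50,95]),rect(P[:,:2]))
v,u=np.nonzero(m); print("px",rect(plane("top",np.c_[u,v].astype(float),.018)))
hsv=cv2.cvtColor(im,cv2.COLOR_BGR2HSV); s=np.zeros(m.shape,bool); s[110:205,265:330]=1
y=s&(hsv[...,0]>15)&(hsv[...,0]<33)&(hsv[...,1]>130)&(hsv[...,2]>90)
v,u=np.nonzero(y); print("bar px",rect(plane("top",np.c_[u,v].astype(float),.065)))
f=s&(W[...,2]>.004)&(W[...,2]<.014); f=cv2.morphologyEx(f.astype(np.uint8),cv2.MORPH_OPEN,np.ones((3,3)))
n,l,st,ce=cv2.connectedComponentsWithStats(f)
for i in range(1,n):
    if st[i,4]>30:print("foot",st[i,4],rect(W[l==i][:,:2]))
# scene camera bar
z=np.load("scene0.npz"); im,W=z["im"],z["W"]; hsv=cv2.cvtColor(im,cv2.COLOR_BGR2HSV)
s=np.zeros(m.shape,bool); s[165:235,315:355]=1
y=s&(hsv[...,0]>15)&(hsv[...,0]<33)&(hsv[...,1]>130)&(hsv[...,2]>90)&(abs(W[...,2]-.0655)<.004)
print("bar scene",y.sum(),rect(W[y][:,:2]))
E
```

```text
Traceback (most recent call last):
  File "h.py", line 21, in box
    n,l,s,_=cv2.connectedComponentsWithStats(m); m=l==1+s[1:,4].argmax()
                                                        ~~~~~~~~~~~~~~^^
ValueError: attempt to get argmax of an empty sequence
```

```bash
sed -i 's/&(W\[...,2\]<.03)//; s/    m=cv2.morphologyEx(m,cv2.MORPH_OPEN.*/    m=cv2.morphologyEx(cv2.morphologyEx(m,cv2.MORPH_CLOSE,np.ones((5,5))),cv2.MORPH_OPEN,np.ones((9,9)))/' h.py
cat > m.py <<'E'
from h import *
z=np.load("top0.npz"); im,W=z["im"],z["W"]
m,P=box(im,W,(.5065,.0586)); print(m.sum(),np.nanpercentile(P[:,2],[5,50,95]))
v,u=np.nonzero(m); print("px",rect(plane("top",np.c_[u,v].astype(float),.018)))
hsv=cv2.cvtColor(im,cv2.COLOR_BGR2HSV); s=np.zeros(m.shape,bool); s[110:205,265:330]=1
y=s&(hsv[...,0]>15)&(hsv[...,0]<33)&(hsv[...,1]>130)&(hsv[...,2]>90)
v,u=np.nonzero(y); print("bar px",rect(plane("top",np.c_[u,v].astype(float),.065)))
f=s&(W[...,2]>.004)&(W[...,2]<.014); f=cv2.morphologyEx(f.astype(np.uint8),cv2.MORPH_OPEN,np.ones((3,3)))
n,l,st,ce=cv2.connectedComponentsWithStats(f)
for i in range(1,n):
    if st[i,4]>30:print("foot",st[i,4],rect(W[l==i][:,:2]))
z=np.load("scene0.npz"); im,W=z["im"],z["W"]; hsv=cv2.cvtColor(im,cv2.COLOR_BGR2HSV)
s=np.zeros(m.shape,bool); s[165:235,315:355]=1
y=s&(hsv[...,0]>15)&(hsv[...,0]<33)&(hsv[...,1]>130)&(hsv[...,2]>90)&(abs(W[...,2]-.0655)<.004)
print("bar scene",y.sum(),rect(W[y][:,:2]))
E
python3 m.py
python3 - <<'E'
from h import *
im=np.load("top0.npz")
W=im["W"][175:215:2,215:275:3,2]*1000
print(np.array2string(W.round().astype(int),max_line_width=200))
E
```

```text
1195 [0.01218456 0.01752338 0.03275471]
px (array([505.83499146,  51.40024948]), 108.73191833496094, 62.750205993652344, -65.1942081451416)
bar px (array([590.44012451, -65.38943481]), 184.77247619628906, 12.709964752197266, 28.062910079956055)
foot 64 (array([669.53710938, -40.12576675]), 30.52268409729004, 12.799661636352539, 28.03874397277832)
foot 89 (array([655.09564209, -12.49170303]), 33.85538864135742, 16.51569175720215, 28.915325164794922)
foot 187 (array([ 518.40844727, -103.10752869]), 45.20367431640625, 33.11138916015625, -61.10034942626953)
bar scene 179 (array([584.60998535, -69.26550293]), 171.8988800048828, 11.380169868469238, 28.35138702392578)
[[                  -1                   -4                   -5                    1                    1                    1                    4                    0                    3
                     1                   -3                   -1                    2                   26                   14                   15                    2                    0
                    -4                    3]
 [ 
[... 7470 characters left out ...]
                  -3                    1                   -1                    0                    0                    4                    2                    0
                    -5                    3]
 [                   3                   -1                   -1                   -1                   -1                   14                   -2                    0                   -1
                     0                    3                    1                    3                    0                    0                   -3                    0                    0
                     1                   -2]]<stdin>:4: RuntimeWarning: invalid value encountered in cast
```

Emit:
arm_command(
  series=[
    [[-30, -28, 0], 0],
    [[-62, -57, 0], 0],
    [[-94, -86, 0], 0],
    [[-126, -115, 0], 0],
    [[-157, -145, 0], 0],
  ],
  grip=0.36,
)

```text
time_s: 0.6
tool_pos: [0.3328, 0.4096, 0.2301]
tool_rot: [-180.0, -0.0, 158.3]
force: [1.9, -0.5, 0.6]
grip_width: 0.0547
grasp_force: 0.0
```

Emit:
arm_command(
  series=[
    [[-32, -29, 0], 0],
    [[-64, -58, 0], 0],
    [[-96, -87, 0], 0],
    [[-128, -116, 0], 0],
    [[-158, -145, 0], 0],
  ],
)

```text
time_s: 1.1
tool_pos: [0.4261, 0.2164, 0.2303]
tool_rot: [-180.0, -0.0, 158.3]
force: [0.1, -0.2, 0.0]
grip_width: 0.0283
grasp_force: 0.0
```

Emit:
arm_command(
  series=[
    [[-25, -20, 15], 0.14],
    [[-50, -40, 40], 0.28],
    [[-70, -60, 65], 0.42],
    [[-78, -72, 90], 0.56],
    [[-78, -72, 110], 0.702],
  ],
)

```text
time_s: 1.6
tool_pos: [0.4714, 0.1195, 0.1189]
tool_rot: [-179.9, 0.0, 117.5]
force: [0.3, -0.8, -0.9]
grip_width: 0.0281
grasp_force: 0.0
```

Emit:
arm_command(
  series=[
    [[0, 0, 25], 0],
    [[0, 0, 50], 0],
    [[0, 0, 75], 0],
    [[0, 0, 95], 0],
    [[0, 0, 102], 0],
  ],
)

```text
time_s: 2.1
tool_pos: [0.4696, 0.122, 0.0163]
tool_rot: [-179.8, -0.0, 118.1]
force: [-0.2, 0.1, -0.4]
grip_width: 0.0279
grasp_force: 0.0
```

Run:
```python
from h import *
im,d,W=cloud("top"); cv2.imwrite("pics/top1.png",cv2.resize(im[100:280,175:345],None,fx=3.3,fy=3.3,interpolation=cv2.INTER_CUBIC))
o=env.get_obs();print(o["tool_pos"],o["tool_rot"],o["force"])
M=np.array([.5905,-.0651]);a=np.radians(28.1)
d=o["tool_pos"][:2]-M;print("gauge x,y",d@[np.cos(a),np.sin(a)],d@[-np.sin(a),np.cos(a)])
```

```text
[0.46977749 0.12210422 0.01637991] [-1.79760146e+02 -1.11916310e-02  1.18137666e+02] [0.346321   0.15858239 0.04103724]
gauge x,y -0.01831716098387049 0.22199960475518102
```

View pics/top1.png

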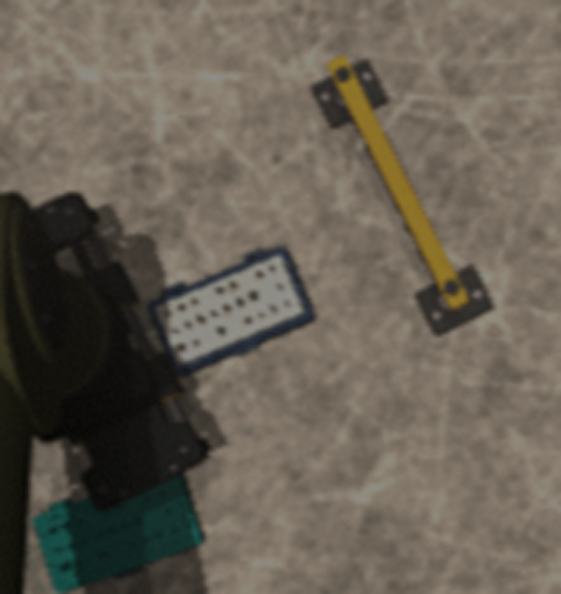

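The tool stands upright behind the box's rear face (crop ~(165,340)) and clear of everything. I'll push straight first to square the box up.

Emit:
arm_command(
  series=[
    [[-7, 0, 0], 0],
    [[-13, 0, 0], 0],
    [[-19, 0, 0], 0],
    [[-25, 0, 0], 0],
    [[-30, 0, 0], 0],
  ],
)

```text
time_s: 2.65
tool_pos: [0.4864, 0.096, 0.0192]
tool_rot: [179.9, -0.0, 118.1]
force: [-0.1, 1.4, -0.1]
grip_width: 0.028
grasp_force: 0.5
```

Emit:
arm_command(
  series=[
    [[-5, 1, 0], 0],
    [[-10, 2, 0], 0],
    [[-15, 3, 0], 0],
    [[-20, 4, 0], 0],
    [[-25, 5, 0], 0],
  ],
)

```text
time_s: 3.15
tool_pos: [0.5021, 0.0763, 0.0185]
tool_rot: [-180.0, -0.0, 118.1]
force: [-1.1, 0.4, 0.5]
grip_width: 0.0278
grasp_force: 0.5
```

```bash
cat > look.py <<'E'
from h import *
import sys
im,d,W=cloud("top")
M=np.array([.5905,-.0651]);a=np.radians(28.1);R=np.array([[np.cos(a),np.sin(a)],[-np.sin(a),np.cos(a)]])
G=(W[...,:2]-M)@R.T*1000
o=env.get_obs();t=R@(o["tool_pos"][:2]-M)*1000
print("tool g",t.round(1),o["tool_rot"].round(2),o["force"].round(1),o["time_s"])
# visible base pixels, projected on z=.018, in front of tool
m=((W[...,2]>.009)&(W[...,2]<.05)&(abs(G[...,0])<60)&(G[...,1]<t[1]-7)&(G[...,1]>-90)).astype(np.uint8)
m=cv2.morphologyEx(m,cv2.MORPH_CLOSE,np.ones((5,5)))
v,u=np.nonzero(cv2.morphologyEx(m,cv2.MORPH_OPEN,np.ones((5,5))))
g=(plane("top",np.c_[u,v].astype(float),.018)-M)@R.T*1000
print("rect",cv2.minAreaRect(g.astype(np.float32)))
for lo in range(-80,int(t[1]),8):
    s=g[(g[:,1]>=lo)&(g[:,1]<lo+8)]
    if len(s)>8: print(lo+4,"x",np.percentile(s[:,0],[2,98]).round(1))
for lo in range(-50,50,8):
    s=g[(g[:,0]>=lo)&(g[:,0]<lo+8)]
    if len(s)>8: print("x",lo+4,"front y",np.percentile(s[:,1],[1,99]).round(1))
cv2.imwrite(f"pics/{sys.argv[1]}.png",cv2.resize(im[100:280,175:345],None,fx=3.3,fy=3.3,interpolation=cv2.INTER_CUBIC))
E
python3 look.py p1
```

```text
tool g [-11.2 165.2] [1.7998e+02 5.0000e-02 1.1809e+02] [ 0.  -0.7  0.5] 3.2
rect ((-13.106792449951172, 97.85098266601562), (62.46965026855469, 94.96480560302734), 0.4217485785484314)
52 x [-38.7  11.1]
60 x [-40.1  14.5]
68 x [-40.2  17.5]
76 x [-40.1  17.2]
84 x [-40.5  13.4]
92 x [-41.5  13.3]
100 x [-43.3  13. ]
108 x [-43.5  15.1]
116 x [-40.6  14.4]
124 x [-39.6  16.1]
132 x [-35.7  16.8]
140 x [-15.3  13.4]
x -46 front y [ 93.9 113.7]
x -38 front y [ 53.6 130.9]
x -30 front y [ 51.4 133.8]
x -22 front y [ 50.7 133.2]
x -14 front y [ 50.9 138.9]
x -6 front y [ 51.5 143.9]
x 2 front y [ 50.9 140. ]
x 10 front y [ 51.9 138.2]
x 18 front y [ 59.5 136.1]
```

View pics/p1.png

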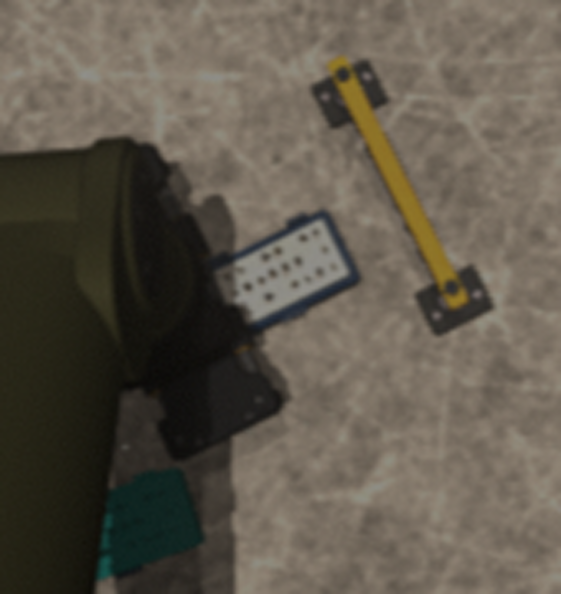

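The box is square to the gauge now. Its front edge is near gauge y +51 and its centre near x −13. I'll keep pushing slightly obliquely.

Emit:
arm_command(
  series=[
    [[-5, 1, 0], 0],
    [[-10, 2, 0], 0],
    [[-15, 3, 0], 0],
    [[-20, 4, 0], 0],
    [[-26, 5, 0], 0],
  ],
)

```text
time_s: 3.7
tool_pos: [0.5188, 0.0557, 0.0185]
tool_rot: [180.0, -0.0, 118.1]
force: [0.2, 0.4, -0.3]
grip_width: 0.0279
grasp_force: 0.2
```

Emit:
arm_command(
  series=[
    [[-5, 1, 0], 0],
    [[-10, 2, 0], 0],
    [[-15, 3, 0], 0],
    [[-20, 4, 0], 0],
    [[-26, 5, 0], 0],
  ],
)

```text
time_s: 4.2
tool_pos: [0.5355, 0.0353, 0.0186]
tool_rot: [180.0, -0.0, 118.2]
force: [0.3, 1.2, 1.3]
grip_width: 0.0279
grasp_force: 0.2
```

```bash
python3 look.py p2
```

```text
tool g [ -1.1 113. ] [1.7996e+02 6.0000e-02 1.1809e+02] [ 0.4 -0.2 -0.1] 4.25
rect ((-2.517669677734375, 45.257408142089844), (62.70685958862305, 77.28833770751953), 0.44789621233940125)
4 x [-20.7  21.2]
12 x [-28.9  24.2]
20 x [-29.6  27. ]
28 x [-29.9  27.1]
36 x [-29.7  24. ]
44 x [-32.8  23.7]
52 x [-33.   23.8]
60 x [-32.9  23.7]
68 x [-30.1  23.8]
76 x [-28.2  26.9]
84 x [-5.  19.6]
x -30 front y [11.7 77.1]
x -22 front y [ 8.  77.8]
x -14 front y [ 7.8 78.7]
x -6 front y [ 7.  81.8]
x 2 front y [ 7.8 82.9]
x 10 front y [ 7.  82.8]
x 18 front y [ 7.  82.8]
x 26 front y [10.  79.4]
```

Emit:
arm_command(
  series=[
    [[-4, 0.5, 0], 0],
    [[-8, 1, 0], 0],
    [[-12, 1.5, 0], 0],
    [[-16, 2, 0], 0],
    [[-20, 2.5, 0], 0],
  ],
)

```text
time_s: 4.75
tool_pos: [0.547, 0.0188, 0.0186]
tool_rot: [180.0, -0.0, 118.1]
force: [-0.1, 0.8, 0.2]
grip_width: 0.0281
grasp_force: 0.4
```

Emit:
arm_command(
  series=[
    [[-4, 0.5, 0], 0],
    [[-8, 0.5, 0], 0],
    [[-12, 0.5, 0], 0],
    [[-16, 0.5, 0], 0],
    [[-20, 0.5, 0], 0],
  ],
)

```text
time_s: 5.25
tool_pos: [0.5569, 0.0014, 0.0186]
tool_rot: [180.0, -0.0, 118.1]
force: [-0.9, 0.6, 0.4]
grip_width: 0.028
grasp_force: 0.5
```

```bash
python3 look.py p3
```

```text
tool g [ 1.6 73.5] [1.7998e+02 5.0000e-02 1.1809e+02] [0.9 0.  0.5] 5.3
rect ((1.4202384948730469, -1.0744209289550781), (62.627567291259766, 84.24544525146484), 2.5638694763183594)
-44 x [-21.3  23.9]
-36 x [-26.7  26.8]
-28 x [-27.3  29.6]
-20 x [-26.3  32.6]
-12 x [-23.6  30.6]
4 x [-20.7  21.2]
12 x [-28.9  24.2]
20 x [-29.6  26.4]
28 x [-26.9  27.2]
36 x [-23.3  27.6]
x -30 front y [-37.7  27.6]
x -22 front y [-40.1  35.3]
x -14 front y [-40.1  36.3]
x -6 front y [-41.1  36.3]
x 2 front y [-41.1  35.3]
x 10 front y [-40.2  41.3]
x 18 front y [-41.2  39.4]
x 26 front y [-40.7  35.6]
x 34 front y [-27.7 -12.7]
```

View pics/p3.png

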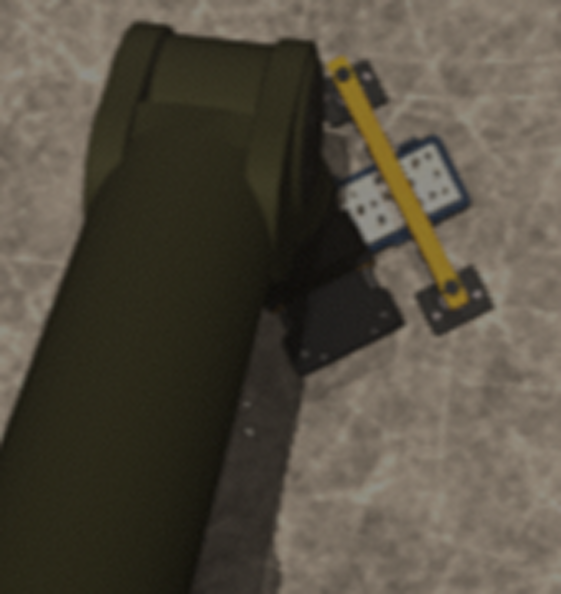

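The box is through the gauge up to y −41, centred on x ≈ 0, with 11.5 mm to go.

Emit:
arm_command(
  series=[
    [[-3, 0, 0], 0],
    [[-6, 0, 0], 0],
    [[-9, 0, 0], 0],
    [[-11, 0, 0], 0],
    [[-11.5, 0, 0], 0],
  ],
)

```text
time_s: 5.8
tool_pos: [0.5623, -0.009, 0.0186]
tool_rot: [180.0, 0.0, 118.1]
force: [0.5, 0.3, -0.3]
grip_width: 0.0278
grasp_force: 0.3
```

Emit:
arm_command(
  series=[
    [[5, 0, 0], 0],
    [[15, 0, 0], 0],
    [[35, 0, 0], 0],
    [[60, 0, -10], 0],
    [[85, 0, -35], 0],
  ],
)

```text
time_s: 6.3
tool_pos: [0.5191, 0.0675, 0.0519]
tool_rot: [-179.7, -0.1, 118.2]
force: [0.3, 0.6, -0.3]
grip_width: 0.0279
grasp_force: 0.0
```

Emit:
arm_command(
  series=[
    [[20, 0, -30], 0],
    [[50, 0, -60], 0],
    [[85, 0, -80], 0],
    [[115, 0, -100], 0],
    [[135, 0, -110], 0],
  ],
)

```text
time_s: 6.8
tool_pos: [0.4572, 0.1889, 0.1656]
tool_rot: [179.8, -0.1, 118.3]
force: [1.1, 1.3, -0.3]
grip_width: 0.0281
grasp_force: 0.0
```

```bash
python3 look.py p4
python3 - <<'E'
from h import *
im,d,W=cloud("scene"); cv2.imwrite("pics/s4.png",cv2.resize(im[120:320,160:520],None,fx=2,fy=2))
im,d,W=cloud("top")
P=W[160:210,400:475].reshape(-1,3); P0=np.load("top0.npz")["W"][160:210,400:475].reshape(-1,3)
for p in(P0,P): p=p[abs(p[:,2]-.035)<.006]; print("wax",p[:,:2].mean(0))
E
```

```text
tool g [  2.8 290.1] [ 1.7973e+02 -1.7000e-01  1.1854e+02] [-0.9  2.4  0.4] 6.85
rect ((2.19805908203125, -1.893463134765625), (105.1103286743164, 62.685707092285156), 89.70565032958984)
-52 x [-25.8  24. ]
-44 x [-27.5  27.7]
-36 x [-27.6  30.5]
-28 x [-27.5  30.6]
-20 x [-27.5  31.5]
-12 x [-25.7  27.9]
4 x [-20.7  21.2]
12 x [-27.6  24.3]
20 x [-26.6  28.5]
28 x [-27.6  30.1]
36 x [-27.9  29.1]
44 x [-25.9  27.1]
52 x [-22.5  23.5]
x -30 front y [-49.4  42.5]
x -22 front y [-52.9  49.4]
x -14 front y [-53.4  50.1]
x -6 front y [-54.   49.5]
x 2 front y [-53.4  50.1]
x 10 front y [-54.1  49.5]
x 18 front y [-53.5  50.2]
x 26 front y [-52.3  48.5]
x 34 front y [-37.9  34.5]
wax [ 0.5341742  -0.38525557]
wax [ 0.53432212 -0.38522555]
```

View pics/p4.png

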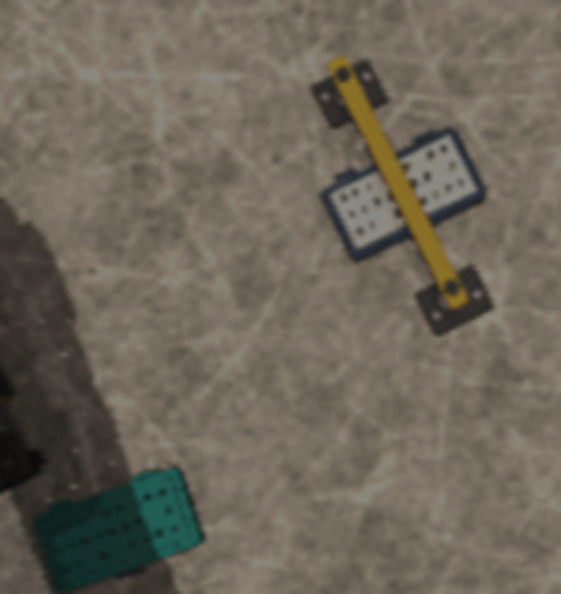

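View pics/s4.png

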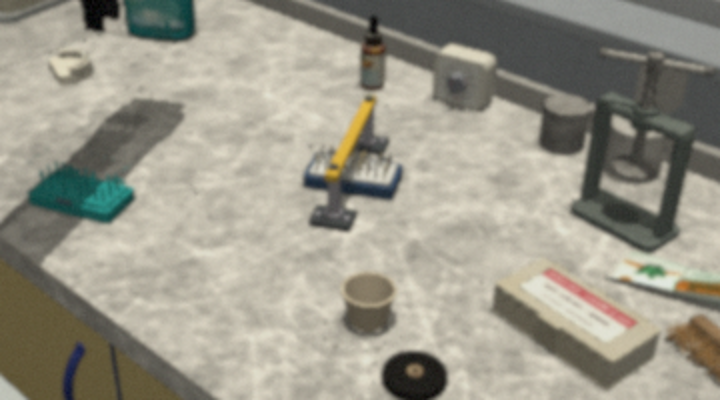

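The pictures show the box flat under the bar (crop ~(403,193)). Its middle is within about 2 mm of the bar, its angle error is about 0.3°, and the wax box has not moved. I'll hand it in.

```bash
python3 -c "
from cell import env
print(env.sign_off())"
```

```text
the job is handed in; nothing more can be done
None
```

The blue bur box is under the yellow bar, flat on the bench: its middle is within about 2 mm of the bar, it is straight to about 0.3°, the wax box did not move, and the job is handed in at about 7 s of the 38 s allowed.

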